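# Refit a vent-valve knob on its D-spindle and hold it pressed

### The job

The bar-grip knob has come off the vent valve of the hose-fitting leak tester. Pick it up, turn it so that the flat in its bore (on the side of its pointed nose) matches the flat of the bare D-shaped spindle, push it fully home on the spindle, then press it all the way down against the spring to vent the tester. Finish while still holding the knob pressed down with the gripper, and leave the other things on the desk where they are.

Things in the scene. Friction and masses are not known exactly. Their poses are not given: they have to be found in the camera images.
- knob_center (a point): centre, on the axis 25 mm above the underside, of the loose black bar-grip knob, bore down. Skirt 44 mm across, 26 mm high; on top a bar 14 mm wide (y), 40 mm long (x), 24 mm high (knob 50 mm high), whose +x end runs on as a pointed nose to 31 mm from the axis (white line from axis to nose). D-bore 20 mm deep, 17.6 mm diameter, flat 3.8 mm from the axis on the nose (+x) side. About 60 g
- spindle_tip (a point): centre of the top of the bare upright steel D-spindle, 98 mm above the desk. 16 mm diameter, flat 3 mm from the axis on this frame's +x side, above a brass collar (32 mm below the tip) whose tongue points to that flat side. z up. Knob home = bore's end on the tip: knob_center 5 mm above this point (about 25 mm if flats do not match). Turns only stiffly (0.5 N m)
- spindle (a joint): how far the spindle is pressed down (m): 0 at rest, 0.008 fully down; the spring pushes back with 6.3 N at the start and 13.5 N at the bottom, and returns it when let go
- spare_knob: plain round black knob without a bar grip, 38 mm across, 27 mm high, origin under its centre; not needed
- cross_fitting: milky plastic four-way hose fitting lying flat, 72 mm across, 17 mm high; not needed
- tee_fitting: milky plastic T-shaped hose fitting lying flat, 68 mm long, 17 mm high; not needed
- straight_fitting: milky plastic straight hose fitting lying flat, 72 mm long, 22 mm high; not needed
- marker: marker pen lying flat, 130 mm long, 16 mm thick, along its x; not needed
- mug: white mug, 80 mm across, 90 mm high, handle at its +y; not needed
- tape_roll: cardboard tape core lying flat, 80 mm across, 24 mm high; not needed
- valve: the leak tester's valve unit: aluminium block 100 x 210 x 45 mm fixed to the desk, origin under its centre. Bare spindle at y -50 mm; at y +50 mm a spindle that already wears a round knob, top 98 mm above the desk; a round gauge 50 mm wide and 50 mm high behind it, at x +72 mm
Things that resemble listed ones, but are neither listed nor needed, are in the scene too. What is shaped like the part that bears knob_center but blue or red is not meant.

How it is judged:
By the outcome, as a careful person would: the job done as asked, in the order asked, and still so for the second after the job is handed in, while the arm keeps its last pose, push and grip.
It also fails if it takes over 48 s, if anything falls off the work surface, if the arm or the gripper's body presses on something with over 40 N, if the wrist force passes 120 N, or if a joint passes its speed limit or range.

### The arm

A 7-joint arm with a two-finger parallel gripper is mounted at the origin on the work surface. World frame = base frame: x ahead of the robot, y to its left, z up, the work surface at z = 0. Lengths are in m, angles in rad, forces in N, time in s.
With the tool pointing down it reaches from about 0.35 to 0.9 m from the base axis. Payload 8.1 kg.
Tool frame: the origin (TCP) lies at the centre of the arm's flange, where the gripper is bolted on; the fingertips stand 178 mm ahead of it and the grasp point (between the pads) lies 159 mm ahead of it (robot.hold_point_z is the distance from the TCP to the grasp point, in m); x points along the fingers, y is the direction in which the jaws open and shut, and the axes are right-handed (so a half turn about x gives the same grasp; the last joint's range is limited). The gripper opens to 92 mm and grips with 3 to 60 N. Pads are 19 mm wide; open, the fingers measure 130 mm over their backs; the gripper's body (75 mm by 190 mm) begins 47 mm behind the grasp point.
Start: joints at [-1.286, 0.434, 0.025, 1.573, -0.012, 1.134, -0.075], TCP at [0.236, 0.579, 0.405] pointing down, gripper open.
Joint ranges: [-2.62, 2.62], [-0.44, 2.09], [-1.27, 1.32], [0.08, 2.57], [-1.32, 4.46], [0.12, 2], [-2.74, 2.74]. Speed limits (rad/s): [2.22, 2.22, 3.01, 3.01, 3.14, 3.14, 3.14].

### API

Orientations are given as a rotation vector (axis times angle).
In Python, from plant import sensors, vision, order, robot gives the robot as it stands.
- The arm moves only by the tool move_arm, never from a script. Its argument "commands" is a list of rows, each a list of 2 entries, a list of its own where there are three numbers: the shift along the tool's x, y, z in cm, then the turn about the tool's x in rad. In form: [[[x, y, z], spin], ...]. A call has 1 to 10 rows; each row is the pose to reach, as a shift and turn from the pose measured when the call began, along the tool's axes at that moment; what a row does not reach only later rows make up. A row lasts 1/12 s, in which the tool goes at most 41.7 mm and 7.16 degrees, less where a joint would pass 70% of its speed; a pose out of reach is approached as far as the arm can. A call with a gripper value outside its range is refused whole. "fingers" is the finger opening in cm, from 0 to 9.18, set as the call begins (left out, the last holds). The fingers move at their own pace and stop on an object; "newtons" is the grip in N (left out, the last holds). Time passes only in rows, so rows that repeat a pose let the fingers close. It gives the time, the measured TCP pose, the force and the opening at its end, in the units of the state.
- sensors.get_obs(): the state, without advancing time (a new reading comes with each control period).
- vision.snapshot(name): name is "scene" or "side" or "wrist"; returns (picture, depth): 400x640x3 uint8, blue, green, red; 400x640 float32, m along the optical axis (not along the pixel's ray), 0 where there is no reading.
- vision.camera_params(name): a dict with "fov_y" (degrees; the focal length in pixels is half the picture's height over the tangent of half this angle, whatever the lens; pixels are square), "cx", "cy" (the principal point, pixels), "R" (3x3) and "t" (3): a world point X has camera coordinates R X + t. Camera axes: x right, y down, z forward; pixel columns grow to the right and rows downward; lengths in m; the calibration is good to about 2 mm. The wrist camera is an equidistant fisheye: a pixel r from the principal point sees the ray r / f radians off the axis. A picture is of the moment at which its call begins: read the wrist's pose just before it. camera_params takes no time and is no camera call; for the wrist camera it gives the pose at the moment of the call.
- order.sign_off(): hands the job in, once; it reports no verdict.
The state is a dict: "t": time; "q": joint angles; "joint_vel": joint speeds; "joint_efforts": joint torques, N m; "tool_pos": TCP position; "ee_rot": TCP orientation; "wrist_force": force on the tool from outside, world axes, zero at the start; "moment": the same for the moment, N m; "gripper_width": finger opening in m.
Only numpy, scipy, OpenCV 4.12 (cv2) and the standard library are available. Lean on these libraries where they do the work, as an engineer would, in place of code of your own. Each camera call takes 0.05 s, during which the arm holds its last target. There are 200 camera calls.

## Working session

There is one attempt and no reset: what is moved stays moved. The work goes in short steps, Python scripts to look and compute and a tool call to move; the robot and the scene stay as the last step left them, time stands still between calls to the robot, and variables do not carry over. Pictures are saved under pics/ and viewed, about 8 in all and at most 12, crops included, and the job is handed in when it is done.

Besides the shell and the picture viewer there is one more tool, called after "Emit:" as a command line: name --argument value ..., lists and objects as JSON in quotes. move_arm: Moves the arm, as the interface text tells. Its arguments: {"type":"object","properties":{"commands":{"type":"array","items":{"type":"array"}},"fingers":{"type":"number"},"newtons":{"type":"number"}},"required":["commands"]}

```bash
mkdir -p pics; ls
python3 - <<'E'
from plant import sensors, vision, robot
import cv2,numpy as np
o=sensors.get_obs();print({k:np.round(v,4) for k,v in o.items()}, robot.hold_point_z)
for n in ["scene","side","wrist"]:
    p=vision.camera_params(n);print(n,{k:np.round(v,4).tolist() for k,v in p.items()})
    im,d=vision.snapshot(n);cv2.imwrite(f"pics/{n}0.png",im);np.save(f"{n}0d.npy",d)
a=cv2.imread("pics/scene0.png");b=cv2.imread("pics/side0.png")
cv2.imwrite("pics/both.png",cv2.resize(np.vstack([a,b]),(480*1,600)))
E
```

```text
pics
{'t': np.float64(0.0), 'q': array([-1.2856,  0.4352,  0.025 ,  1.5742, -0.0116,  1.134 , -0.0751]), 'joint_vel': array([-0.0013, -0.0006, -0.0026,  0.0002,  0.002 , -0.0005, -0.0014]), 'joint_efforts': array([ 7.00000e-04, -6.67849e+01,  9.85500e-01, -3.14454e+01,
       -6.06000e-02,  4.31000e-02,  2.00000e-04]), 'tool_pos': array([0.2363, 0.5783, 0.4039]), 'ee_rot': array([ 0.303 ,  1.5495, -0.3055]), 'wrist_force': array([-0.1856, -0.6279,  0.2287]), 'moment': array([0.0086, 0.023 , 0.0633]), 'gripper_width': np.float64(0.0915)} 0.1592
scene {'fov_y': 55.2781, 'cx': 323.534, 'cy': 197.6493, 'R': [[0.6812, 0.7321, -0.0014], [0.3918, -0.3662, -0.844], [-0.6184, 0.5745, -0.5363]], 't': [-0.3771, -0.1321, 1.5148]}
side {'fov_y': 56.942, 'cx': 322.0396, 'cy': 193.9278, 'R': [[0.9592, -0.2827, 0.0088], [-0.1592, -0.5653, -0.8094], [0.2338, 0.7749, -0.5872]], 't': [-0.4842, 0.141, 1.0314]}
wrist {'fov_y': 65.7065, 'cx': 323.431, 'cy': 201.6348, 'R': [[0.3773, 0.9261, -0.0019], [0.8939, -0.3637, 0.262], [0.242, -0.1006, -0.9651]], 't': [-0.6242, -0.0332, 0.3901]}
```

View pics/scene0.png

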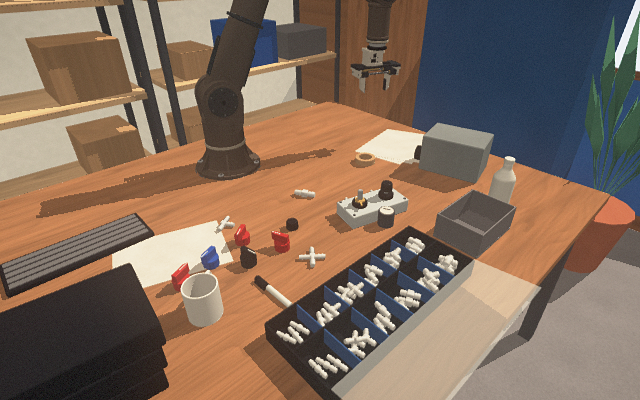

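View pics/side0.png

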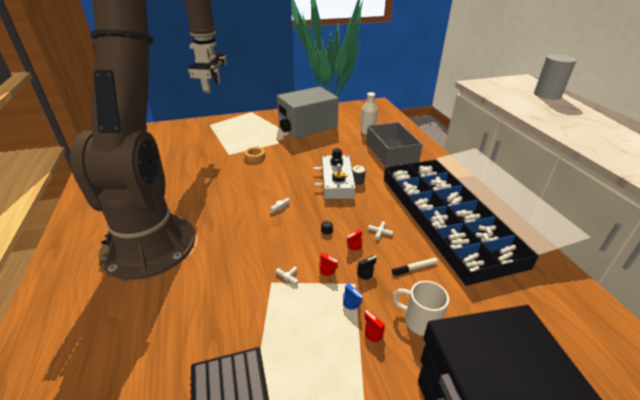

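The scene view shows these candidates: the black bar-grip knob at (248,257), which is (367,266) in the side view. It could be confused with the red bar knobs at (242,235), (281,240) and (180,275), the blue one at (209,258), the black round spare at (291,224), or the fitted round knob at (386,187). I choose the black one with a bar. The bare spindle is at (360,198).

```bash
cat > h.py <<'E'
import numpy as np, cv2
from plant import sensors, vision, robot
from scipy.spatial.transform import Rotation as Ro
def ray(p,u,v,fish=False):
    f=200/np.tan(np.radians(p["fov_y"])/2); x=np.array([u-p["cx"],v-p["cy"]])
    if fish:
        r=np.hypot(*x); a=r/f; c=np.array([*(x/max(r,1e-9)*np.sin(a)),np.cos(a)])
    else: c=np.array([*(x/f),1.])
    R=np.array(p["R"]); return -R.T@np.array(p["t"]), R.T@c     # origin, direction
def onplane(p,u,v,z,fish=False):
    o,d=ray(p,u,v,fish); return o+d*(z-o[2])/d[2]
def tri(rs):
    A=np.zeros((3,3));b=np.zeros(3);Ps=[]
    for o,d in rs:
        d=d/np.linalg.norm(d);P=np.eye(3)-np.outer(d,d);A+=P;b+=P@o;Ps.append((P,o))
    X=np.linalg.solve(A,b);return X,[np.linalg.norm(P@(X-o)) for P,o in Ps]
def project(p,X,fish=False):
    f=200/np.tan(np.radians(p["fov_y"])/2);c=np.array(p["R"])@X+np.array(p["t"])
    if fish:
        n=np.hypot(c[0],c[1]);a=np.arctan2(n,c[2]);return p["cx"]+f*a*c[0]/n,p["cy"]+f*a*c[1]/n
    return p["cx"]+f*c[0]/c[2],p["cy"]+f*c[1]/c[2]
def cloud(p,d,fish=False):
    v,u=np.nonzero(d>0);f=200/np.tan(np.radians(p["fov_y"])/2)
    x=(u-p["cx"]);y=(v-p["cy"]);z=d[v,u]
    if fish: r=np.hypot(x,y)+1e-9;k=np.tan(r/f)/r
    else: k=1/f
    C=np.c_[x*k*z,y*k*z,z];return (C-np.array(p["t"]))@np.array(p["R"]),u,v
E
python3 - <<'E'
from h import *
out=[]
for n,cs in [("scene",[(250,255),(365,200)]),("side",[(365,266),(338,178)])]:
    p=vision.camera_params(n);im=cv2.imread(f"pics/{n}0.png");d=np.load(f"{n}0d.npy")
    X,u,v=cloud(p,d)
    for i,(cx,cy) in enumerate(cs):
        out.append(cv2.resize(im[cy-30:cy+30,cx-40:cx+40],(400,300),interpolation=cv2.INTER_CUBIC))
        m=(abs(u-cx)<22)&(abs(v-cy)<22)
        if i==0:
            g=im[v,u].max(1)<70; m&=g&(X[:,2]>.015)&(X[:,2]<.06)
            print(n,"knob",m.sum(),X[m].mean(0).round(4),X[m].min(0).round(4),X[m].max(0).round(4))
        else:
            m&=(X[:,2]>.08)&(X[:,2]<.12);
            for q in zip(u[m],v[m],X[m].round(3).tolist()): print(q) if (q[0]+q[1])%6==0 else 0
cv2.imwrite("pics/c1.png",np.vstack([np.hstack(out[:2]),np.hstack(out[2:])]))
E
```

```text
scene knob 122 [ 0.5518 -0.2705  0.0313] [ 0.5248 -0.285   0.0151] [ 0.5737 -0.2553  0.0523]
(np.int64(384), np.int64(180), [0.605, 0.214, 0.098])
(np.int64(383), np.int64(181), [0.608, 0.205, 0.099])
(np.int64(382), np.int64(182), [0.607, 0.202, 0.096])
(np.int64(386), np.int64(184), [0.627, 0.197, 0.099])
(np.int64(385), np.int64(185), [0.624, 0.196, 0.095])
(np.int64(384), np.int64(186), [0.621, 0.196, 0.09])
(np.int64(383), np.int64(187), [0.62, 0.193, 0.087])
(np.int64(382), np.int64(188), [0.616, 0.193, 0.082])
(np.int64(362), np.int64(190), [0.598, 0.119, 0.097])
(np.int64(361), np.int64(191), [0.595, 0.117, 0.093])
(np.int64(360), np.int64(192), [0.595, 0.113, 0.091])
(np.int64(359), np.int64(193), [0.594, 0.111, 0.088])
(np.int64(358), np.int64(194), [0.593, 0.107, 0.086])
side knob 203 [ 0.5389 -0.274   0.0329] [ 0.5211 -0.2873  0.0151] [ 0.5664 -0.2598  0.0504]
(np.int64(340), np.int64(164), [0.599, 0.116, 0.096])
(np.int64(338), np.int64(166), [0.59, 0.108, 0.095])
(np.int64(337), np.int64(167), [0.589, 0.114, 0.087])
```

View pics/c1.png

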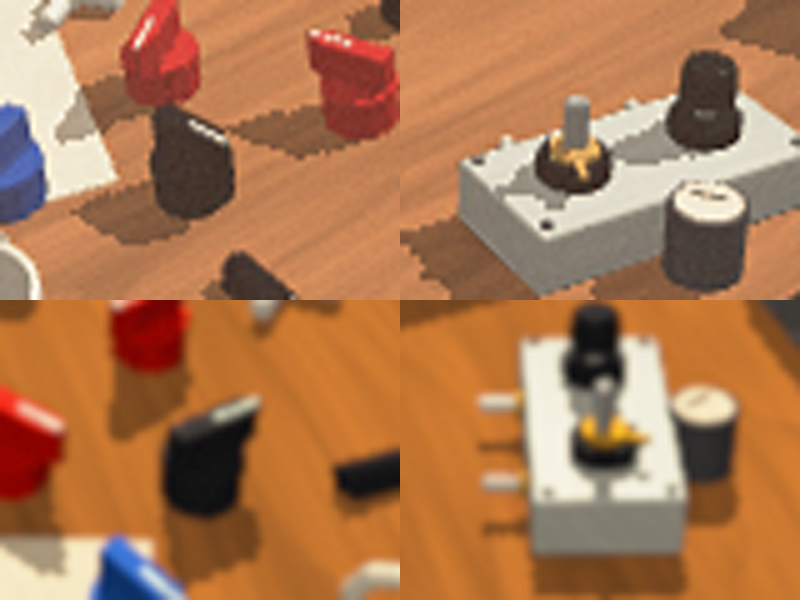

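Run:
```python
from h import *
o=sensors.get_obs();R=Ro.from_rotvec(o["ee_rot"]).as_matrix();print(R.round(3))
p=vision.camera_params("wrist");c=-np.array(p["R"]).T@p["t"];print("cam in tool",(R.T@(c-o["tool_pos"])).round(4),"axes",(R.T@np.array(p["R"]).T).round(3))
for g in [(0.57,0.11,0.36),(0.545,-0.27,0.34)]: print((100*R.T@(np.array(g)-o["tool_pos"])).round(1))
```

```text
[[-0.     0.378  0.926]
 [-0.001  0.926 -0.378]
 [-1.    -0.001  0.   ]]
cam in tool [ 0.02    0.0001 -0.0708] axes [[ 0.001 -0.262  0.965]
 [ 1.     0.001 -0.   ]
 [-0.001  0.965  0.262]]
[  4.5 -30.7  48.6]
[  6.5 -66.9  60.7]
```

Emit:
move_arm --commands '[[[4.5,-30.7,48.6],0],[[4.5,-30.7,48.6],0],[[4.5,-30.7,48.6],0],[[4.5,-30.7,48.6],0],[[4.5,-30.7,48.6],0],[[4.5,-30.7,48.6],0],[[4.5,-30.7,48.6],0],[[4.5,-30.7,48.6],0],[[4.5,-30.7,48.6],0],[[4.5,-30.7,48.6],0]]'

```text
t: 0.98
tool_pos: [0.4781, 0.2384, 0.372]
ee_rot: [0.303, 1.549, -0.305]
wrist_force: [0.0, 0.5, -0.4]
gripper_width: 0.0916
```

Remaining: (0.092,-0.128,-0.012) in the world, which is about (1.2,-8.4,13.4) cm in the tool frame.

Emit:
move_arm --commands '[[[1.2,-8.4,13.4],0],[[1.2,-8.4,13.4],0],[[1.2,-8.4,13.4],0],[[1.2,-8.4,13.4],0],[[1.2,-8.4,13.4],0],[[1.2,-8.4,13.4],0]]'

```text
t: 1.48
tool_pos: [0.5712, 0.1074, 0.3596]
ee_rot: [0.306, 1.549, -0.31]
wrist_force: [-0.6, 0.8, -0.2]
gripper_width: 0.0922
```

Run:
```python
from h import *
import pickle
p=vision.camera_params("wrist");im,d=vision.snapshot("wrist");o=sensors.get_obs()
pickle.dump((p,im,d,o),open("w1.pkl","wb"))
print(o["t"],o["tool_pos"])
X=np.array([.596,.112,.098]);u,v=map(int,project(p,X,True));print(u,v)
u=min(max(u,70),569);v=min(max(v,60),339)
c=im[v-60:v+60,u-70:u+70];print("crop origin",u-70,v-60)
cv2.imwrite("pics/w1.png",np.hstack([cv2.resize(im,(0,0),fx=.55,fy=.55)[:, :],cv2.resize(cv2.resize(c,(0,0),fx=3,fy=3),(420,360))[:220*1+0]]) if 0 else np.vstack([cv2.resize(c,(700,600),interpolation=cv2.INTER_CUBIC)]))
```

```text
1.5333 [0.57046092 0.10951222 0.35963653]
340 232
crop origin 270 172
```

View pics/w1.png

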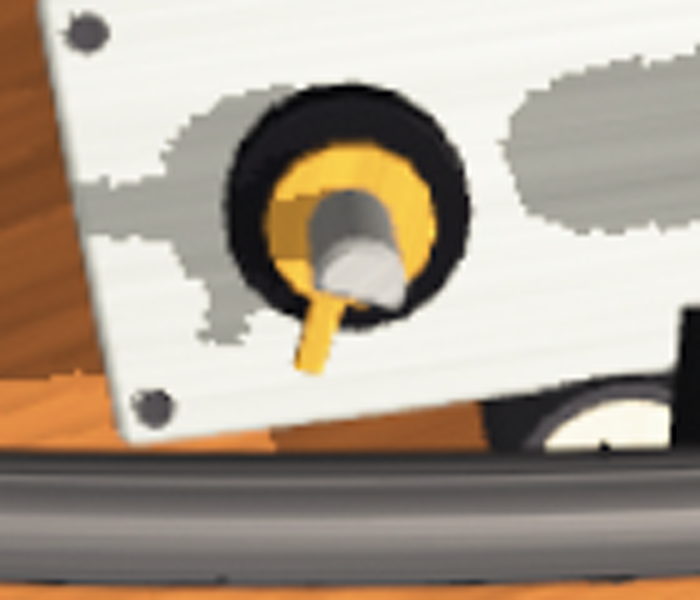

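The wrist crop shows the bare spindle top (a D) at crop (362,275), its flat edge running from (320,288) to (402,310). The brass tongue runs from (330,300) to (312,372), so the flat faces the tongue side.

```bash
python3 - <<'E'
from h import *
import pickle
p,im,d,o=pickle.load(open("w1.pkl","rb"))
c=im[172:292,270:410].astype(int);hsv=cv2.cvtColor(c.astype(np.uint8),cv2.COLOR_BGR2HSV)
print("px values",c[54,72],c[45,70],c[65,63])
# top face: bright unsaturated near
m=((c.min(2)>150)).astype(np.uint8);m[:46]=0;m[64:]=0;m[:,:61]=0;m[:,84:]=0
n,l,s,ce=cv2.connectedComponentsWithStats(m,connectivity=4);k=1+np.argmax(s[1:,4]);print("top",s[k],ce[k])
cn=max(cv2.findContours((l==k).astype(np.uint8),cv2.RETR_EXTERNAL,cv2.CHAIN_APPROX_NONE)[0],key=len)[:,0]+[270,172]
W=np.array([onplane(p,*q,.098,True)[:2] for q in cn]);(cc,r)=cv2.minEnclosingCircle(W.astype(np.float32));print("tip enclosing",cc,r)
hull=cv2.convexHull(cn)[:,0];e=np.roll(hull,-1,0)-hull;i=np.argmax(np.hypot(*e.T))
A,B=[onplane(p,*q,.098,True)[:2] for q in(hull[i],hull[(i+1)%len(hull)])];t=(B-A);print("chord len",np.linalg.norm(t),hull[i],hull[(i+1)%len(hull)],"normal yaw mod pi",np.degrees(np.arctan2(t[1],t[0]))+90)
b=cv2.inRange(hsv,(15,120,90),(35,255,255));ys,xs=np.nonzero(b);s2=(ys<85)
P=np.array([onplane(p,x+270,y+172,.066,True)[:2] for x,y in zip(xs,ys)])
# collar ring top arc: fit circle on outer contour away from tongue
cb=max(cv2.findContours(b,cv2.RETR_EXTERNAL,cv2.CHAIN_APPROX_NONE)[0],key=len)[:,0]
q=cb[cb[:,1]<55];Q=np.array([onplane(p,x+270,y+172,.066,True)[:2] for x,y in q])
M=np.c_[2*Q,np.ones(len(Q))];s3=np.linalg.lstsq(M,(Q**2).sum(1),rcond=None)[0];print("collar",s3[:2],np.sqrt(s3[2]+s3[:2]@s3[:2]))
far=P[ys>64];L=cv2.fitLine(far.astype(np.float32),cv2.DIST_L2,0,.001,.001).ravel();print("tongue centroid",far.mean(0),"yaw line",np.degrees(np.arctan2(L[1],L[0])),"yaw from collar",np.degrees(np.arctan2(*(far.mean(0)-s3[:2])[::-1])))
dk=(c.max(2)<60).astype(np.uint8);cd=max(cv2.findContours(dk[:66],cv2.RETR_EXTERNAL,cv2.CHAIN_APPROX_NONE)[0],key=cv2.contourArea)[:,0]
X,u,v=cloud(p,d,True)
mm=(abs(u-342)<6)&(abs(v-227)<5);print("depth z top",np.median(X[mm],0))
# collar surface height
mm=(u>328)&(u<335)&(v>205)&(v<220);print(np.median(X[mm],0))
mm=(u>290)&(u<310)&(v>240)&(v<255);print("block",np.median(X[mm],0))
# valve edge direction
E
python3 - <<'E'
import sys;sys.path.insert(0,'.')
from h import *
import pickle
p,im,d,o=pickle.load(open("w1.pkl","rb"))
# scene view triangulation of the tip: scene tip pixel
a=cv2.imread('pics/scene0.png');print(a[185:204,352:368].min(2))
E
```

```text
px values [206 214 219] [86 89 90] [ 72 194 243]
top [ 64  48  17  13 165] [72.87272727 54.2       ]
tip enclosing (0.5929036140441895, 0.11483598500490189) 0.00713729951530695
chord len 0.005317673522992352 [350 225] [350 231] normal yaw mod pi 69.11568291211486
collar [0.59210529 0.11459282] 0.013251749056573456
tongue centroid [0.61349961 0.09843541] yaw line -42.69445 yaw from collar -37.06079800237351
depth z top [0.5922431  0.11481218 0.09804463]
[0.58640631 0.10878396 0.06642548]
block [0.61570054 0.06206084 0.04506159]
[[ 85  83  85  84  89  93  91  90  85  86  87  89  92  87  89  88]
 [ 84  85  85  88  90  90  83  86  91  90  90  91  90  85  88  88]
 [ 90  86  90  89  87  85  84  90  85  90  85  86  89  91  87  86]
 [ 88  90  87  86  86  89  84  81  81  85  85  86  87  88  85  88]
 [ 92  86  86  91  88  86 109 175 177 151 107  84  83  88  88  89]
 [ 86  90  86  88  83  88 135 165 164 152 156  88  85  92  91  92]
 [ 84  91  82  86  87  86 113 114 114 116 108  88  86  89  86  88]
 [ 90  87  86  85  85  86 102 101  97 100 102  86  87  86  81  97]
 [ 83  87  86  87  85  84  99 101  95  95  96  78 104 140 214 200]
 [ 86  87  90  87  85  89  97 101 101  98 117 199 203 203 211 208]
 [ 83  85  85  85  85  96 102 100 101  92 125 212 208 207 207 204]
 [ 80  79 102 142 232 124 100 100  99  98 120 214 210 206 207 205]
 [136 222 128 155 137  99 101 100 100  99  99 143 175 210 210 207]
 [210 151  64 113  71  80 100  99 104  96 100 101  86 134 209 210]
 [176  64  40  77  71  87  85  83  85  83 102 105  96  62 143 148]
 [ 99  49  41  66  69  70  69 103  99  98 101 106  95  51  62  92]
 [ 54  41  44  85  67  75  91 101  96  95  87  76  69  46  37 121]
 [ 40  47  51  53  54  62  72  66 108 103  64  57  45  50  53 118]
 [ 45  33  42  43  51  44  49  49  85 103  55  50  54  41  37 111]]
```

Run:
```python
from h import *
import pickle
p,im,d,o=pickle.load(open("w1.pkl","rb"))
c=im[172:292,270:410].min(2)
print(c[44:66,60:84])
hsv=cv2.cvtColor(im[172:292,270:410],cv2.COLOR_BGR2HSV);b=cv2.inRange(hsv,(15,120,90),(35,255,255));b[:60]=0
# tongue mid line: row means between rows 62 and 72
Q=[]
for r in range(62,73):
    x=np.nonzero(b[r])[0]
    if len(x)>2: Q.append(onplane(p,x.mean()+270,r+172,.066,True)[:2]);print(r,x.min(),x.max())
Q=np.array(Q);L=Q[-1]-Q[0];print(np.degrees(np.arctan2(L[1],L[0])), Q[0],Q[-1], [np.degrees(np.arctan2(*(q-[.5925,.1147])[::-1])) for q in Q])
R=Ro.from_rotvec(o["ee_rot"]).as_matrix()
for g in [(0.535,-0.25,0.34)]: print((100*R.T@(np.array(g)-o["tool_pos"])).round(1))
```

```text
[[ 46  66  79  85  87  88  88  88  87  86  89  92  98 104 111 116 122 133
  113  82  77  77  76  74]
 [ 46  65  79  87  88  88  88  87  87  87  86  91  98 103 107 114 120 129
  122 100  75  75  76  74]
 [ 46  65  79  87  88  88  88  86  86  86  85  91  96 101 107 115 119 127
  120 100  76  75  76  74]
 [ 47  65  79  87  88  88  88  87  96 112 113 119 124 124 117 113 119 127
  124 106  76  75  75  74]
 [ 48  63  77  86  86  87  98 111 127 141 146 155 159 158 153 153 150 134
  129 115  75  75  74  74]
 [ 48  60  76  85  88  94 118 139 152 161 173 181 184 184 186 190 183 161
  146 126  83  76  73  74]
 [ 48  59  74  86  91 113 136 147 153 166 190 194 195 193 192 193 194 197
  180 145 102  77  74  74]
 [ 47  59  75  91 108 128 135 159 188 206 207 205 203 203 204 202 200 203
  204 179 102  76  73  75]
 [ 70  66  78  99 119 128 165 193 205 208 206 206 206 207 207 206 208 208
  208 189 137  76  73  75]
 [ 77  74  88 109 127 162 193 206 208 204 205 206 207 208 209 209 209 208
  207 200 174  75  74  67]
 [ 78  78  96 119 139 193 206 207 205 204 206 207 206 209 212 211 210 208
  205 204 191  8
[... 965 characters left out ...]
  25  26  26  25  42 103 106
  168 199 206 216 235 237]
 [122  73  70  72  73  75  94  91  86  86  85  58  77  88 116 168 192 194
  226 236 236 236 236 237]]
62 61 68
63 61 68
64 61 67
65 61 67
66 61 66
67 60 65
68 60 65
69 60 65
70 59 65
71 59 64
72 59 64
-37.39578357387159 [0.60747195 0.10298564] [0.61593135 0.09651892] [np.float64(-38.04036696830974), np.float64(-37.22316102739062), np.float64(-37.730822877197106), np.float64(-37.00199435817756), np.float64(-37.474463917574106), np.float64(-38.98030693318617), np.float64(-38.29698129808233), np.float64(-37.66306663624029), np.float64(-38.035353349205515), np.float64(-38.378906650647224), np.float64(-37.80894662003281)]
[  2.  -34.6  10.4]
```

Emit:
move_arm --commands '[[[2,-34.6,10.4],0],[[2,-34.6,10.4],0],[[2,-34.6,10.4],0],[[2,-34.6,10.4],0],[[2,-34.6,10.4],0],[[2,-34.6,10.4],0],[[2,-34.6,10.4],0],[[2,-34.6,10.4],0],[[2,-34.6,10.4],0],[[2,-34.6,10.4],0]]'

```text
t: 2.37
tool_pos: [0.5335, -0.2556, 0.3401]
ee_rot: [0.307, 1.549, -0.314]
wrist_force: [-1.8, -0.8, -0.1]
gripper_width: 0.0917
```

Run:
```python
from h import *
import pickle
p=vision.camera_params("wrist");im,d=vision.snapshot("wrist");o=sensors.get_obs()
pickle.dump((p,im,d,o),open("w2.pkl","wb"))
print(o["t"],o["tool_pos"],o["ee_rot"])
u,v=map(int,project(p,np.array([.545,-.27,.05]),True));print(u,v)
u=min(max(u,70),569);v=min(max(v,60),339)
c=im[v-60:v+60,u-70:u+70];print("crop origin",u-70,v-60)
cv2.imwrite("pics/w2.png",cv2.resize(c,(700,600),interpolation=cv2.INTER_CUBIC))
X,uu,vv=cloud(p,d,True)
m=(np.hypot(X[:,0]-.545,X[:,1]+.27)<.05)&(X[:,2]>.042)&(X[:,2]<.06)&(abs(uu-u)<60)&(abs(vv-v)<60)
T=X[m];print(m.sum(),np.median(T[:,2]));L=cv2.fitLine(T[:,:2].astype(np.float32),cv2.DIST_L2,0,.001,.001).ravel();print("bar mean",T.mean(0),"yaw",np.degrees(np.arctan2(L[1],L[0])))
s=(T[:,:2]-L[2:])@L[:2];print(s.min(),s.max());w=(T[:,:2]-L[2:])@[-L[1],L[0]]
for a in np.arange(-.03,.036,.006):
    k=abs(s-a)<.003
    if k.sum(): print(round(a,3),w[k].min().round(4),w[k].max().round(4))
W=m&(im[vv,uu].min(1)>150);print("white",X[W].mean(0) if W.any() else 0, ((X[W][:,:2]-L[2:])@L[:2]).round(3)[[0,-1]] if W.any() else 0)
m=(np.hypot(X[:,0]-.545,X[:,1]+.27)<.05)&(X[:,2]>.022)&(X[:,2]<.03)&(abs(uu-u)<60)&(abs(vv-v)<60)
print("skirt",cv2.minEnclosingCircle(X[m][:,:2].astype(np.float32)))
```

```text
2.4167 [ 0.5344621 -0.252081   0.3399685] [ 0.306653    1.5501092  -0.31023105]
315 216
crop origin 245 156
800 0.04991101456711111
bar mean [ 0.54228465 -0.26267731  0.04959591] yaw 11.182816
-0.02280462989890002 0.028465645002270775
-0.024 -0.0068 0.006
-0.018 -0.0078 0.0067
-0.012 -0.0079 0.0069
-0.006 -0.0081 0.0067
-0.0 -0.0074 0.0066
0.006 -0.0077 0.0071
0.012 -0.0076 0.0068
0.018 -0.0073 0.0066
0.024 -0.005 0.0039
0.03 -0.0019 0.0015
white [ 0.5558756  -0.26050996  0.05062612] [0.001 0.027]
skirt ((0.5419018268585205, -0.2626778483390808), 0.02411077171564102)
```

View pics/w2.png

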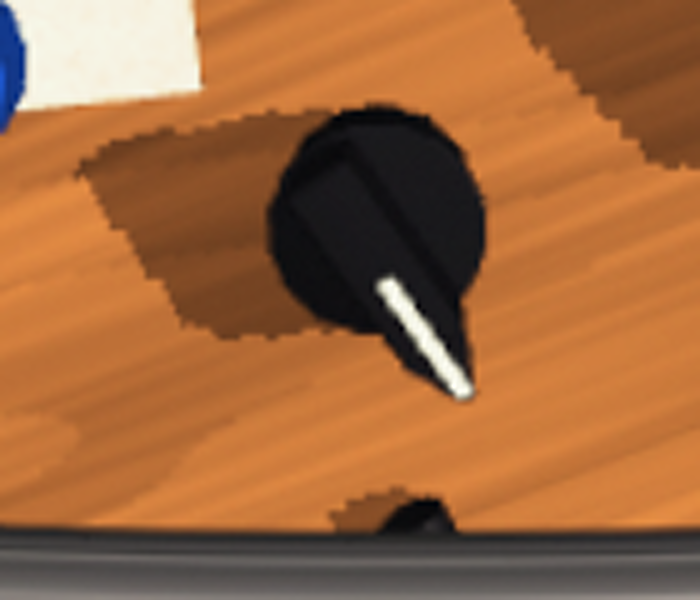

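The crop shows the black bar knob with its white line from crop (385,285) to the nose at (465,392). Nose yaw is about +11°, and the choice is confirmed. I'll take one more still reading and compute the reach.

```bash
cat >> h.py <<'E'
def knobfit(p,im,d,c0,zlo=.042,zhi=.06,fish=True):
    X,uu,vv=cloud(p,d,fish)
    m=(np.hypot(X[:,0]-c0[0],X[:,1]-c0[1])<.04)&(X[:,2]>zlo)&(X[:,2]<zhi)
    T=X[m][:,:2].astype(np.float32);r=cv2.minAreaRect(T)
    L=cv2.fitLine(T,cv2.DIST_HUBER,0,.001,.001).ravel();e=L[:2]
    W=m&(im[vv,uu].min(1)>150)
    if W.any() and (X[W][:,:2].mean(0)-T.mean(0))@e<0:e=-e
    n=np.array([-e[1],e[0]]);s=T@e;w=T@n;k=(s<np.median(s)+.008)
    ax=e*(np.percentile(s,99.5)-.031+np.percentile(s,.5)+.020)/2+n*(np.percentile(w[k],1)+np.percentile(w[k],99))/2
    return ax,np.degrees(np.arctan2(e[1],e[0])),np.median(X[m][:,2]),s.max()-s.min()
def shift(o,g): return (100*Ro.from_rotvec(o["ee_rot"]).as_matrix().T@(np.array(g)-o["tool_pos"])).round(2)
def zyaw(o): z=Ro.from_rotvec(o["ee_rot"]).as_matrix();return np.degrees(np.arctan2(z[1,2],z[0,2])),z[:,0].round(4)
E
python3 - <<'E'
from h import *
import pickle
q=pickle.load(open("w2.pkl","rb"));print(knobfit(*q[:3],(.54,-.263)))
p=vision.camera_params("wrist");im,d=vision.snapshot("wrist");o=sensors.get_obs()
f=knobfit(p,im,d,(.54,-.263));print(f,o["tool_pos"],zyaw(o))
# cross-check: white-line triangulation in scene/side
ax,y=f[0],np.radians(f[1]);mid=np.array([*(ax+.0155*np.array([np.cos(y),np.sin(y)])),.05])
for n in ("scene","side"):
    P=vision.camera_params(n);I=cv2.imread(f"pics/{n}0.png");u,v=project(P,mid);a=I[int(v)-9:int(v)+10,int(u)-12:int(u)+13].min(2)
    ys,xs=np.nonzero(a>a.max()-60);print(n,(u,v),"white blob",xs.mean()+int(u)-12,ys.mean()+int(v)-9,len(xs))
print(shift(o,(*f[0],.26)),shift(o,(*f[0],.207)))
E
```

```text
(array([ 0.5392103 , -0.26362425], dtype=float32), np.float32(11.182853), np.float64(0.04991101456711111), np.float32(0.051270336))
(array([ 0.53931725, -0.26370478], dtype=float32), np.float32(11.378719), np.float64(0.049941064025035314), np.float32(0.05229366)) [ 0.53528317 -0.24959277  0.33991297] (np.float64(-22.340775497714766), array([-1.6e-03, -4.0e-04, -1.0e+00]))
scene (np.float64(250.5517863742423), np.float64(250.76553379140606)) white blob 251.0 250.71428571428572 7
side (np.float64(370.3509724644606), np.float64(257.2381317918958)) white blob 371.6296296296296 257.22222222222223 27
[ 7.99 -1.14  0.92] [13.29 -1.14  0.93]
```

Emit:
move_arm --commands '[[[3,-1.1,0.9],-0.12],[[6,-1.1,0.9],-0.24],[[8,-1.1,0.9],-0.36],[[8,-1.1,0.9],-0.48],[[8,-1.1,0.9],-0.588],[[8,-1.1,0.9],-0.588],[[8,-1.1,0.9],-0.588],[[8,-1.1,0.9],-0.588]]' --fingers 4.5

```text
t: 3.13
tool_pos: [0.5399, -0.2616, 0.2603]
ee_rot: [-0.154, 1.566, 0.155]
wrist_force: [-1.3, -0.8, 0.2]
gripper_width: 0.0463
```

Run:
```python
from h import *
o=sensors.get_obs();print(o["tool_pos"],zyaw(o),o["gripper_width"],shift(o,(.5393,-.2637,.207)))
```

```text
[ 0.53992823 -0.26162427  0.26027668] (np.float64(11.272017562790362), array([-8.e-04,  2.e-04, -1.e+00])) 0.046336574597853945 [ 5.33 -0.19 -0.1 ]
```

Emit:
move_arm --commands '[[[2.5,-0.2,-0.1],0],[[4.5,-0.2,-0.1],0],[[5.3,-0.2,-0.1],0],[[5.3,-0.2,-0.1],0],[[5.3,-0.2,-0.1],0],[[5.3,-0.2,-0.1],0]]'

```text
t: 3.63
tool_pos: [0.5398, -0.2638, 0.2084]
ee_rot: [-0.154, 1.565, 0.154]
wrist_force: [0.4, 0.2, 0.9]
gripper_width: 0.045
```

Run:
```python
from h import *
o=sensors.get_obs();print(o["tool_pos"],zyaw(o),o["gripper_width"],o["wrist_force"],shift(o,(.5393,-.2637,.207)))
```

```text
[ 0.53983324 -0.26379485  0.20837189] (np.float64(11.239740617601386), array([ 5.e-04, -3.e-04, -1.e+00])) 0.04499029525386965 [0.42259264 0.21222043 0.89688845] [ 0.14  0.02 -0.05]
```

Emit:
move_arm --commands '[[[0.1,0,0],0],[[0.1,0,0],0],[[0.1,0,0],0],[[0.1,0,0],0],[[0.1,0,0],0],[[0.1,0,0],0],[[0.1,0,0],0]]' --fingers 0.5 --newtons 45

```text
t: 4.22
tool_pos: [0.5399, -0.2639, 0.2075]
ee_rot: [-0.154, 1.565, 0.154]
wrist_force: [-0.1, 0.1, 1.7]
gripper_width: 0.0136
```

Emit:
move_arm --commands '[[[-4,0,0],0],[[-8,0,0],0],[[-12,0,0],0],[[-14,0,0],0],[[-14,0,0],0],[[-14,0,0],0]]'

```text
t: 4.72
tool_pos: [0.5399, -0.2639, 0.3487]
ee_rot: [-0.155, 1.562, 0.153]
wrist_force: [-1.0, 0.6, -1.4]
gripper_width: 0.0136
```

Run:
```python
from h import *
o=sensors.get_obs();print(o["tool_pos"],zyaw(o),o["gripper_width"],o["wrist_force"])
p=vision.camera_params("wrist");im,d=vision.snapshot("wrist");cv2.imwrite("pics/w3.png",im)
T=o["tool_pos"]+Ro.from_rotvec(o["ee_rot"]).as_matrix()[:,0]*.16;print(project(p,T,True))
try: print(knobfit(p,im,d,T[:2],T[2]-.01,T[2]+.01))
except Exception as e: print(e)
y=np.radians(-37.8-zyaw(o)[0]);print("spin",-y,shift(o,(.5926,.1147,.34)))
```

```text
[ 0.53993905 -0.26390735  0.34874137] (np.float64(11.234255924272132), array([ 0.0032, -0.0012, -1.    ])) 0.013646506557900319 [-1.02128289  0.63843697 -1.42869665]
(np.float64(322.73395939107), np.float64(264.46546703712625))
(array([ 0.5390146 , -0.26396823], dtype=float32), np.float32(11.391807), np.float64(0.19097435173619592), np.float32(0.050034612))
spin 0.855809212144084 [ 0.84 36.11 12.54]
```

View pics/w3.png

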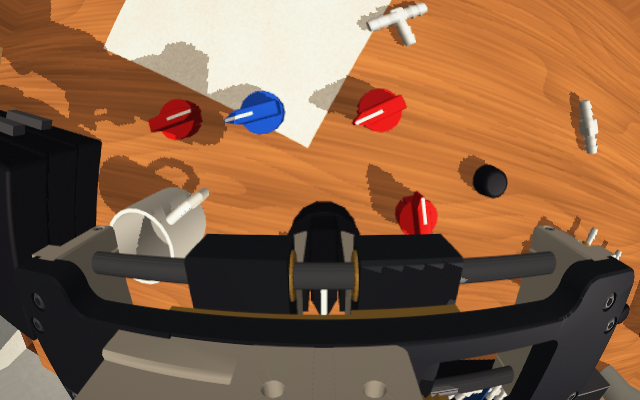

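The knob is held by its bar and is off the desk. The nose is toward the gripper at wrist image (323,300). Next I carry it over the spindle.

Emit:
move_arm --commands '[[[0.5,36.1,12.5],0.08],[[0.5,36.1,12.5],0.17],[[0.5,36.1,12.5],0.26],[[0.5,36.1,12.5],0.35],[[0.5,36.1,12.5],0.44],[[0.5,36.1,12.5],0.53],[[0.5,36.1,12.5],0.62],[[0.5,36.1,12.5],0.71],[[0.5,36.1,12.5],0.8],[[0.5,36.1,12.5],0.856]]'

```text
t: 5.6
tool_pos: [0.5909, 0.1242, 0.3397]
ee_rot: [0.515, 1.513, -0.511]
wrist_force: [-0.0, 1.0, -0.9]
gripper_width: 0.0135
```

Run:
```python
from h import *
o=sensors.get_obs();print(o["tool_pos"],zyaw(o),o["gripper_width"],shift(o,(.593,.1143,.325)),np.radians(zyaw(o)[0]+37.8))
```

```text
[0.59094522 0.12416796 0.33966958] (np.float64(-37.53351092942828), array([-0.0029,  0.0033, -1.    ])) 0.013531540789148843 [ 1.46 -0.66  0.77] 0.004651111702055964
```

Emit:
move_arm --commands '[[[0.5,-0.7,0.8],0],[[1,-0.7,0.8],0],[[1.4,-0.7,0.8],0],[[1.4,-0.7,0.8],0],[[1.4,-0.7,0.8],0],[[1.4,-0.7,0.8],0]]'

```text
t: 6.1
tool_pos: [0.593, 0.1125, 0.3256]
ee_rot: [0.516, 1.513, -0.513]
wrist_force: [-0.1, -0.5, -0.5]
gripper_width: 0.0135
```

Run:
```python
from h import *
o=sensors.get_obs();print(o["tool_pos"],zyaw(o),o["gripper_width"],shift(o,(.593,.1143,.32)))
out=[]
for n in ("scene","side"):
    P=vision.camera_params(n);im,d=vision.snapshot(n);cv2.imwrite(f"pics/{n}4.png",im);np.save(f"{n}4d.npy",d)
    u,v=map(int,project(P,np.array([.5925,.1147,.1])));print(n,project(P,np.array([.5925,.1147,.098])),u-28,v-40)
    out.append(cv2.resize(im[v-40:v+30,u-28:u+28],(400,500),interpolation=cv2.INTER_CUBIC))
cv2.imwrite("pics/c4.png",np.hstack(out))
```

```text
[0.59304743 0.11254062 0.32564658] (np.float64(-37.62179488873602), array([-0.003,  0.003, -1.   ])) 0.013478256034710182 [ 0.57  0.14 -0.11]
scene (np.float64(359.82279512855564), np.float64(189.54998303684016)) 331 148
side (np.float64(338.16823284649263), np.float64(163.99632318981858)) 310 123
```

View pics/c4.png

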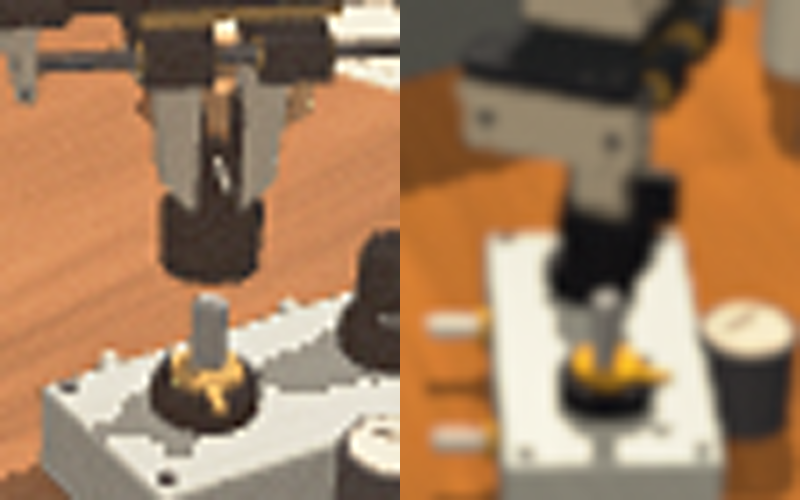

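The scene crop shows the knob directly above the spindle tip (crop (210,300)) with its nose on the same side as the brass tongue. I'll correct 1.5 mm, then lower.

Emit:
move_arm --commands '[[[0.2,0.14,-0.1],0],[[0.6,0.14,-0.1],0],[[1.0,0.14,-0.1],0],[[1.4,0.14,-0.1],0],[[1.7,0.14,-0.1],0],[[1.7,0.14,-0.1],0],[[1.7,0.14,-0.1],0]]'

```text
t: 6.78
tool_pos: [0.593, 0.1149, 0.3087]
ee_rot: [0.515, 1.513, -0.512]
wrist_force: [-0.1, -0.4, -0.8]
gripper_width: 0.0137
```

Run:
```python
from h import *
o=sensors.get_obs();print(o["tool_pos"],zyaw(o),o["gripper_width"],o["wrist_force"],o["moment"],shift(o,(.593,.1143,.301)))
```

```text
[0.5930422  0.11487782 0.30867757] (np.float64(-37.579153261479846), array([-0.0029,  0.0032, -1.    ])) 0.01369246184558842 [-0.05082776 -0.43150049 -0.82459958] [-0.0252633   0.0346666   0.00493993] [ 0.77 -0.05  0.04]
```

Emit:
move_arm --commands '[[[0.2,-0.05,0],0],[[0.4,-0.05,0],0],[[0.6,-0.05,0],0],[[0.8,-0.05,0],0],[[0.9,-0.05,0],0],[[0.9,-0.05,0],0]]'

```text
t: 7.28
tool_pos: [0.5932, 0.1141, 0.2997]
ee_rot: [0.516, 1.512, -0.512]
wrist_force: [3.6, -2.2, -1.1]
gripper_width: 0.0132
```

Run:
```python
from h import *
o=sensors.get_obs();print(o["tool_pos"],zyaw(o),o["gripper_width"],o["wrist_force"],o["moment"])
```

```text
[0.59318487 0.11405001 0.29965164] (np.float64(-37.6104529621407), array([-0.0017,  0.0027, -1.    ])) 0.013216977491444418 [ 3.59069191 -2.16350252 -1.1309281 ] [-0.58809754 -0.93292761  0.00957915]
```

Emit:
move_arm --commands '[[[0.1,0,0.08],0],[[0.3,0,0.08],0],[[0.5,0,0.08],0],[[0.7,0,0.08],0],[[0.7,0,0.08],0]]'

```text
t: 7.7
tool_pos: [0.5935, 0.1137, 0.292]
ee_rot: [0.515, 1.512, -0.513]
wrist_force: [1.0, -0.4, -1.0]
gripper_width: 0.0139
```

Run:
```python
from h import *
o=sensors.get_obs();print(o["tool_pos"],zyaw(o),o["gripper_width"],o["wrist_force"],o["moment"],Ro.from_rotvec(o["ee_rot"]).as_matrix().T@o["wrist_force"])
```

```text
[0.59353951 0.11371357 0.29200791] (np.float64(-37.59591416269186), array([-0.0027,  0.0026, -1.    ])) 0.013926733481384701 [ 0.99403272 -0.40126659 -1.03483245] [-0.16214307 -0.17532095  0.05164129] [1.03111199 0.28810041 1.03624338]
```

Emit:
move_arm --commands '[[[0.2,0,0.02],0],[[0.4,0,0.02],0],[[0.6,0,0.02],0],[[0.75,0,0.02],0],[[0.75,0,0.02],0]]'

```text
t: 8.12
tool_pos: [0.5937, 0.1137, 0.2846]
ee_rot: [0.515, 1.513, -0.513]
wrist_force: [-0.8, -1.5, 6.8]
gripper_width: 0.0134
```

Run:
```python
from h import *
o=sensors.get_obs();print(o["tool_pos"],zyaw(o),o["gripper_width"],o["wrist_force"],o["moment"],Ro.from_rotvec(o["ee_rot"]).as_matrix().T@o["wrist_force"])
```

```text
[0.59369732 0.11365423 0.28462337] (np.float64(-37.599569610689315), array([-0.0027,  0.0028, -1.    ])) 0.013445477703458853 [-0.76342423 -1.54113204  6.75355251] [-0.16520825  0.27102118 -0.01877385] [-6.75576935 -1.68286615  0.30970641]
```

The knob is seated at the expected height (TCP about 0.285 m) and the spring force has begun. Now I press.

Emit:
move_arm --commands '[[[0.15,0,0],0],[[0.3,0,0],0],[[0.45,0,0],0],[[0.6,0,0],0],[[0.7,0,0],0],[[0.75,0,0],0],[[0.75,0,0],0]]'

```text
t: 8.7
tool_pos: [0.5937, 0.1136, 0.2781]
ee_rot: [0.516, 1.512, -0.512]
wrist_force: [-2.7, -1.7, 11.7]
gripper_width: 0.0138
```

Run:
```python
from h import *
o=sensors.get_obs();print(o["tool_pos"],zyaw(o),o["gripper_width"],o["wrist_force"],o["moment"],Ro.from_rotvec(o["ee_rot"]).as_matrix().T@o["wrist_force"])
```

```text
[0.59370221 0.11356694 0.27806699] (np.float64(-37.61106122035282), array([-0.0022,  0.0032, -1.    ])) 0.013754134298867184 [-2.71069157 -1.72410264 11.70558653] [-0.28997347  0.78976116  0.0380138 ] [-11.70505542  -3.00612901  -1.13842025]
```

Emit:
move_arm --commands '[[[0.1,0,0],0],[[0.15,0,0],0],[[0.2,0,0],0],[[0.2,0,0],0]]'

```text
t: 9.03
tool_pos: [0.5937, 0.1135, 0.2773]
ee_rot: [0.516, 1.512, -0.512]
wrist_force: [-2.8, -1.5, 12.9]
gripper_width: 0.014
```

Run:
```python
from h import *
o=sensors.get_obs();print(o["tool_pos"],zyaw(o),o["gripper_width"],o["wrist_force"],o["moment"],Ro.from_rotvec(o["ee_rot"]).as_matrix().T@o["wrist_force"])
```

```text
[0.5936893  0.11350696 0.27730128] (np.float64(-37.6143916378779), array([-0.0017,  0.0037, -1.    ])) 0.013980356703676856 [-2.79501973 -1.47444213 12.92360537] [-0.25430248  0.96006704  0.04545087] [-12.92425309  -2.849179    -1.36071729]
```

Emit:
move_arm --commands '[[[0.1,0,0],0],[[0.2,0,0],0],[[0.3,0,0],0],[[0.3,0,0],0],[[0.3,0,0],0]]'

```text
t: 9.45
tool_pos: [0.5937, 0.1134, 0.277]
ee_rot: [0.518, 1.511, -0.511]
wrist_force: [-8.2, -2.2, 28.3]
gripper_width: 0.0135
```

Run:
```python
from h import *
o=sensors.get_obs();print(o["tool_pos"],zyaw(o),o["gripper_width"],o["wrist_force"],o["moment"],Ro.from_rotvec(o["ee_rot"]).as_matrix().T@o["wrist_force"])
```

```text
[0.59374616 0.11336984 0.27702933] (np.float64(-37.63298153829516), array([-4.0e-04,  4.9e-03, -1.0e+00])) 0.013465119791934543 [-8.16202164 -2.22791871 28.29197099] [-0.50970478  2.12348596  0.01084551] [-28.29935469  -6.64489351  -5.19709112]
```

View crop.

Run:
```python
from h import *
out=[]
for n in ("scene","side"):
    P=vision.camera_params(n);im,d=vision.snapshot(n)
    u,v=map(int,project(P,np.array([.5925,.1147,.1])))
    out.append(cv2.resize(im[v-40:v+30,u-28:u+28],(400,500),interpolation=cv2.INTER_CUBIC))
    X,uu,vv=cloud(P,d)
    # skirt bottom-front edge: lowest dark point on knob front column, vs block disc
    m=(abs(uu-u)<14)&(np.hypot(X[:,0]-.5925,X[:,1]-.1147)<.03)&(X[:,2]>.06)&(X[:,2]<.125)&(im[vv,uu].max(1)<70)
    print(n,m.sum(),np.percentile(X[m][:,2],[2,50,98]).round(4) if m.any() else 0)
cv2.imwrite("pics/c5.png",np.hstack(out))
o=sensors.get_obs();print(o["t"],o["tool_pos"],o["wrist_force"],o["gripper_width"],o["joint_vel"].round(3))
```

```text
scene 156 [0.0606 0.0906 0.1217]
side 123 [0.0629 0.0917 0.1158]
9.55 [0.59374135 0.11336555 0.27701897] [-9.50473464 -2.65423997 29.05310962] 0.013889602555285704 [ 0.002 -0.001  0.001 -0.     0.001 -0.002 -0.   ]
```

View pics/c5.png

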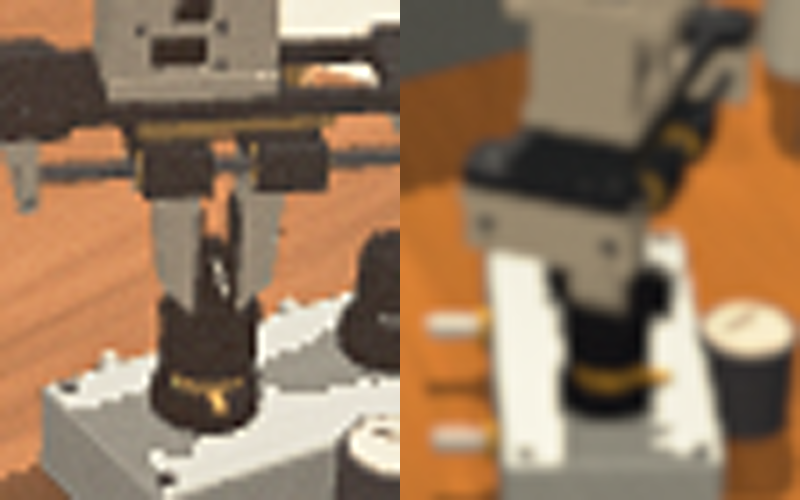

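The crop shows the knob pressed down just above the brass collar, with the nose over the tongue. The push is steady at about 29 N against the stop, so I'm handing in.

```bash
python3 -c "
from plant import order,sensors
print(order.sign_off());o=sensors.get_obs();print(o['t'],o['tool_pos'],o['wrist_force'])"
```

```text
the job is handed in; nothing more can be done
None
the job is handed in; nothing more can be done
```

I put the black bar-grip knob on the bare spindle with the flats matched, pushed it home and pressed it down to the stop. I handed in at about 9.6 s with the gripper still holding it there.

- **Fit:** The nose was at −37.6°, against −37.8° measured for the brass tongue on the flat side. The knob dropped freely the full 20 mm. Spring force began at the expected height (flange at 0.285 m).
- **Press:** The flange stopped at 0.277 m, 8 mm below the expected home height of 0.2855 m. There the force rose from 13 N to a steady 28–29 N, which shows the hard stop. The last pictures show the knob seated just above the collar.
- **What was not clean:** There was about 4 N of side force when the knob first went on, which I relieved with a 0.8 mm shift. About 10 N of side force remained in the final press. The spindle's travel was inferred from flange height and force, not read directly. I saw no contact with other objects, but I didn't recheck their positions at the end.

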